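Unscrew a blender's blade cap of unknown thread hand and hold it up

ROBOT

A 6-joint arm with a two-finger parallel gripper is mounted at the origin on a cart in front of the work surface, level with it; the furniture and walls round the work are solid. World frame = base frame: x ahead of the robot, y to its left, z up, the work surface at z = 0. Lengths are in m, angles in rad, forces in N, time in s.
With the tool pointing down it reaches from about 0.225 to 0.725 m from the base axis. Payload 3.1 kg.
Tool frame: the origin (TCP) lies midway between the tips of the shut fingers; the grasp point (between the pads) lies hold_point_z behind it (hold_point_z is the distance from the TCP to the grasp point, in m); z points along the fingers, y is the line along which they close (so a half turn about z gives the same grasp; the last joint's range is limited). The gripper opens to 85 mm and grips with 20 to 120 N. Pads are 22 mm wide; open, the fingers measure 114 mm over their backs; the gripper's body (76 mm by 85 mm) begins 54 mm behind the grasp point. The pads swing forward as they close: fully open they stand 13 mm farther back than shut.
Start: joints at [-1.374, 0.048, 0.099, 1.622, 0, 1.443], TCP at [0.168, -0.498, 0.231] pointing down, gripper open.
Joint ranges: [-2.91, 2.91], [-0.99, 1.94], [-1.21, 1.42], [-2.12, 2.29], [-1.49, 1.47], [-3.14, 3.14]. Speed limits (rad/s): [2.79, 2.79, 3.14, 3.14, 3.14, 3.14].

INTERFACE

Orientations are given as a rotation vector (axis times angle).
In Python, from station import * gives the robot as it stands.
- The arm moves only by the tool play_rows, never from a script. Its argument "motion" is a list of rows, each a list of 3 entries, a list of its own where there are three numbers: the shift along the tool's x, y, z in mm, then the turn, a rotation vector about the tool's x, y, z in rad, then the opening, from 0 (shut) to 1 (fully open). In form: [[[x, y, z], [wx, wy, wz], grip], ...]. A call has 1 to 8 rows; each row is the pose to reach, as a shift and turn from the pose commanded when the call began, along the tool's axes at that moment; what a row does not reach only later rows make up. A row lasts 1/10 s, in which the tool goes at most 50 mm and 8.59 degrees, less where a joint would pass 70% of its speed; a pose out of reach is approached as far as the arm can. A call with a gripper value outside its range is refused whole. The fingers move at their own pace and stop on an object; "grip_force" is the grip in N (left out, the last holds). Time passes only in rows, so rows that repeat a pose let the fingers close. It gives the time, the measured TCP pose, the force, the opening and the grip force at its end, in the units of the state.
- sense(): the state, without advancing time (a new reading comes with each control period).
- get_image(name): name is "side" or "top" or "wrist"; returns the picture (400x640x3 uint8, red, green, blue); there is no depth.
- get_calibration(name): a dict with "camera_matrix" (3x3 intrinsics, pixels), "R" (3x3) and "t" (3): a world point X has camera coordinates R X + t; the wrist camera has in their place "mount" (4x4, takes a point from camera to tool coordinates, whose origin is the TCP and whose axes are the flange's). Camera axes: x right, y down, z forward; pixel columns grow to the right and rows downward; lengths in m; the calibration is good to about 2 mm. A picture is of the moment at which its call begins: read the wrist's pose just before it. get_calibration takes no time and is no camera call.
- sign_off(): hands the job in; it is judged then, once.
Trained networks look in the newest picture that a camera, given by its name, has taken for a name from the list of things; names that differ only in an ending like _2 or _b are one class to them, and where a whole thing is asked for, a point or a joint stands for the part that bears it (a point fixed in the world has none). Each returns a list of dicts, best first, with "p" (0 to 1); they miss things now and then, are a little off and sometimes report something else, mostly with a low value. They report only what shows in the picture. A call takes as long as a camera call.
- spot_in(query, camera): "position" ([column, row] in pixels, amid what is visible of it).
- tip_of(query, camera): "position" ([column, row] in pixels: a listed point, or the origin of a listed thing).
The state is a dict: "time": time; "joints": joint angles; "dq": joint speeds; "effort": joint torques, N m; "tcp_pos": TCP position; "ee_rot": TCP orientation; "ft_force": force on the tool from outside, world axes, zero at the start; "ft_torque": the same for the moment, N m; "finger_gap": finger opening in m; "grip_force": force on a finger pad.
Only numpy, scipy, OpenCV 4.12 (cv2) and the standard library are available. Lean on these libraries where they do the work, as an engineer would, in place of code of your own. Each camera call takes 0.05 s, during which the arm holds its last target. There are 200 camera calls.

TASK

Take the blade cap off the blender jar nearer you, which stands upside down in its cradle: these jars come from two makes of blender, one with right-hand and one with left-hand thread, and they look alike, so try the cap one way and, if it will not turn, the other way, without wrenching it. Once it is loose lift it straight up off the neck, blades and all, and finish still holding it in the gripper, level and still, a hand's breadth above its own jar so that I can rinse the blades; do not put it down or let go. Leave the other jar's cap screwed on and the things around undisturbed.

Things in the scene. Friction and masses are not known exactly. Their poses are not given: they have to be found in the camera images.
- jar_a: clear blender jar, upside down in a black cradle fixed to the worktop; a fork on the handle stops jar turning or lifting. Origin: jar axis, worktop level; z up; handle along -x, fork out to 128 mm. 148 mm across at the base, 94 mm at 132 mm height, sloping shoulder to 163 mm, then a neck 41 mm across to 188 mm, inside the cap. Looks like jar_b. Open the one nearer the robot (smaller x).
- jar_b: same as jar_a in every visible way, origin and axes alike; one of the two has a right-hand and the other a left-hand thread, which cannot be seen and is not tied to place. Open only the jar nearer the robot (smaller x).
- cap_a: black blade cap on jar_a: ribbed round collar, 60 mm diameter, 34 mm tall; on top a steel coupling 26 mm wide, 12 mm tall; below, a hub and small blades reach 21 mm under the collar, inside the neck. Origin: centre of the collar's lower edge, 166 mm up when screwed on (flat top at 200 mm); z up. 0.1 to 0.2 kg. Grip across the diameter at any yaw. 2 mm side play on the neck.
- cap_b: blade cap on jar_b, same shape and origin as cap_a. Both: turns easily (under 0.3 N m; a 40 N grip is plenty), one way only, at constant height; freed after 0.85 to 1.5 rad (best 1.2 rad, 70 degrees) from its start, then lifts straight off; a stop ends the turn at 1.6 rad. Wrong way: a hard stop within 0.15 rad. Until freed it pulls up 5 mm at most.
- steel_cup: steel juice cup, 68 mm wide, 80 mm tall, a bystander; origin at the centre of its foot
- jigger: steel double jigger, 45 mm wide, 85 mm tall, a bystander; origin at the centre of its foot
- lemon: lemon, 52 x 78 x 52 mm, a bystander; origin under its centre at worktop level
- coasters: stack of cork coasters, 68 mm wide, 20 mm tall, a bystander; origin at the centre of its underside

How it is judged:
On the way:
1. the near jar's cap is turned loose (more than about 0.6 rad) while still down on the neck (((world x of jar_a below 0.66 m and angle between the x axis of cap_a and the x axis of jar_a, either way round above 0.6 rad and z of cap_a in the frame of jar_a below 0.172 m) or (world x of jar_b below 0.66 m and angle between the x axis of cap_b and the x axis of jar_b, either way round above 0.6 rad and z of cap_b in the frame of jar_b below 0.172 m))), for 0.05 s.
At the end, for the whole second after the job is handed in: The near jar's blade cap is held by the fingers, 50 mm or more (at most 234 mm) above its screwed-on height, within 60 mm of its jar's axis sideways, tilted less than 15 degrees, still (under 20 mm/s), touching the jar no more; the other jar's cap is still on its neck (((world x of jar_a below 0.66 m and z of cap_a in the frame of jar_a between 0.216 and 0.4 m and horizontal distance between cap_a and jar_a below 0.06 m and angle between cap_a's own z axis and vertical below 0.26 rad and contact force between the fingers and cap_a above 1 N and contact force between cap_a and jar_a below 0.1 N and linear speed of cap_a below 0.02 m/s and z of cap_b in the frame of jar_b below 0.169 m and horizontal distance between cap_b and jar_b below 0.006 m) or (world x of jar_b below 0.66 m and z of cap_b in the frame of jar_b between 0.216 and 0.4 m and horizontal distance between cap_b and jar_b below 0.06 m and angle between cap_b's own z axis and vertical below 0.26 rad and contact force between the fingers and cap_b above 1 N and contact force between cap_b and jar_b below 0.1 N and linear speed of cap_b below 0.02 m/s and z of cap_a in the frame of jar_a below 0.169 m and horizontal distance between cap_a and jar_a below 0.006 m))); the arm keeps its last pose, push and grip.
It fails at once if a cap is wrenched (more than 200 N between a cap and its jar) (contact force between cap_a and jar_a above 200 N or contact force between cap_b and jar_b above 200 N).
It fails at once if the far jar's cap is moved more than 10 mm or turned loose ((world x of jar_a above 0.66 m and (distance of cap_a from where it was at the start of the episode above 0.01 m or angle between the x axis of cap_a and the x axis of jar_a, either way round above 0.5 rad)) or (world x of jar_b above 0.66 m and (distance of cap_b from where it was at the start of the episode above 0.01 m or angle between the x axis of cap_b and the x axis of jar_b, either way round above 0.5 rad))).
It fails at once if a bystander is pushed more than 30 mm (distance of any of steel_cup, jigger, lemon, coasters from where it was at the start of the episode above 0.03 m).
It also fails if it takes over 40 s, if anything falls off the work surface, if the arm or the gripper's body presses on something with over 40 N, if the wrist force passes 120 N, or if a joint passes its speed limit or range.

## Working session

There is one attempt and no reset: what is moved stays moved. The work goes in short steps, Python scripts to look and compute and a tool call to move; the robot and the scene stay as the last step left them, time stands still between calls to the robot, and variables do not carry over. Pictures are saved under pics/ and viewed, at most 10 in all, crops included, and the job is handed in when it is done.

Besides the shell and the picture viewer there is one more tool, called after "Request:" by a JSON object that holds its "op" and its "data". play_rows: Moves the arm, as the interface text tells. Its arguments: {"type":"object","properties":{"motion":{"type":"array"},"grip_force":{"type":"number"}},"required":["motion"]}

```bash
mkdir -p pics; cat > h.py <<'E'
from station import *
import numpy as np, cv2
from scipy.spatial.transform import Rotation as Ro
def ray(cam,px):
    c=get_calibration(cam);K=np.array(c["camera_matrix"])
    d=np.linalg.inv(K)@[px[0],px[1],1]
    if "mount" in c:
        s=sense();T=np.eye(4);T[:3,:3]=Ro.from_rotvec(s["ee_rot"]).as_matrix();T[:3,3]=s["tcp_pos"]
        T=T@np.array(c["mount"]);return T[:3,3],T[:3,:3]@d
    R=np.array(c["R"]);t=np.array(c["t"]);return -R.T@t,R.T@d
def atz(cam,px,z):
    o,d=ray(cam,px);return o+d*(z-o[2])/d[2]
def save(cam,name):
    im=get_image(cam);cv2.imwrite("pics/"+name,im[:,:,::-1]);return im
E
python3 - <<'E'
from h import *
s=sense();print(s)
try: print(hold_point_z)
except Exception as e: print(e)
ims=[save(c,c+"0.png") for c in("top","side")]
for c in("top","side"):
  for n,z in(("cap_a",.166),("jar_a",0),("steel_cup",0),("jigger",0),("lemon",0),("coasters",0)):
    for r in tip_of(n,c)[:3]: print(c,n,np.round(r["position"],1),round(r["p"],2),atz(c,r["position"],z).round(3))
E
```

```text
{'time': 0.0, 'joints': array([-1.37381508e+00,  4.87255481e-02,  9.75817373e-02,  1.62197729e+00,
        2.04280195e-05,  1.44301068e+00]), 'dq': array([-9.60116418e-04,  1.28398479e-04,  3.84294250e-04,  3.48860009e-04,
        2.50042147e-03,  6.61909118e-05]), 'effort': array([-6.67769418e-04, -3.38783991e+01,  3.20014608e+01,  2.03080958e-02,
       -3.14536810e-04, -7.03075656e-06]), 'tcp_pos': array([ 0.16740304, -0.49695675,  0.23012218]), 'ee_rot': array([-3.09797072e+00, -5.07527881e-01,  9.41782267e-05]), 'ft_force': array([ 0.3760788 ,  0.41437023, -1.38083471]), 'ft_torque': array([-0.01790262,  0.04370589, -0.04002327]), 'grip_force': 0.0, 'finger_gap': 0.08548889700155161}
0.0187
top cap_a [318.  130.4] 0.8 [0.774 0.161 0.166]
top cap_a [385.  225.1] 0.76 [0.559 0.015 0.166]
top jar_a [323.6 154. ] 0.78 [0.766 0.152 0.   ]
top jar_a [378.9 234.7] 0.57 [0.558 0.014 0.   ]
top steel_cup [274.1 284.3] 0.94 [0.434 0.273 0.   ]
top jigger [235.9 278.3] 0.61 [0.448 0.368 0.   ]
top lemon [391.6 171.3] 0.78 [ 0.72  -0.021  0.   ]
top lemon [380.  232.4] 0.65 [0.564 0.011 0.   ]
top coasters [386.8 141.6] 0.69 [ 0.798 -0.01   0.   ]
side cap_a [280.5 204.6] 0.84 [0.557 0.018 0.166]
side cap_a [392.7 194.6] 0.69 [0.766 0.147 0.166]
side jar_a [388.8 255.3] 0.62 [0.767 0.163 0.   ]
side jar_a [287.2 272.2] 0.6 [0.565 0.018 0.   ]
side steel_cup [396.1 196.6] 0.3 [0.725 0.52  0.   ]
side jigger [301.2 205.1] 0.87 [0.457 0.354 0.   ]
side jigger [277.3 200.3] 0.15 [0.371 0.362 0.   ]
side lemon [347.3 298. ] 0.91 [ 0.716 -0.021 -0.   ]
side coasters [385.7 302.4] 0.79 [ 0.792 -0.008  0.   ]
```

View pics/top0.png

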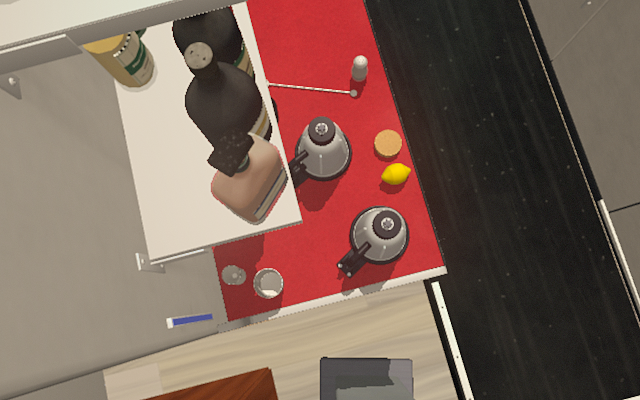

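View pics/side0.png

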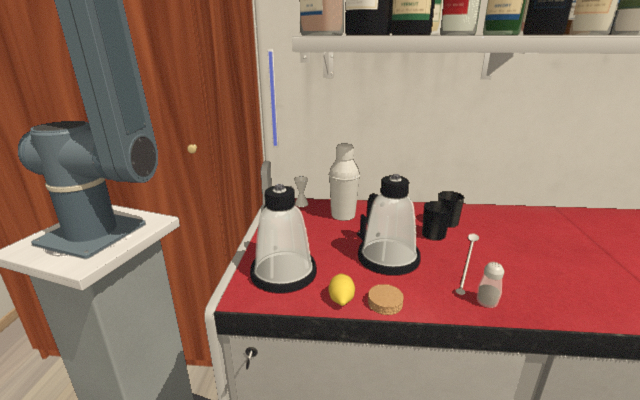

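The top picture shows the near jar's cap at about (387,223) and the far one at (321,129). In the side picture the near cap is at (280,196) and the far one at (394,187). The near jar is at about (0.559, 0.016), so I'll go above it and look with the wrist camera.

Request:
{"op": "play_rows", "data": {"motion": [[[0, 0, -50], [0, 0, 0], 1], [[530, -360, -70], [0, 0, -1.65], 1], [[530, -360, -70], [0, 0, -1.65], 1], [[530, -360, -70], [0, 0, -1.65], 1], [[530, -360, -70], [0, 0, -1.65], 1], [[530, -360, -70], [0, 0, -1.65], 1], [[530, -360, -70], [0, 0, -1.65], 1], [[530, -360, -70], [0, 0, -1.65], 1]], "grip_force": 40}}

```text
time: 1.5
tcp_pos: [0.3799, -0.2172, 0.2926]
ee_rot: [2.421, 2.0, 0.0]
ft_force: [0.1, -0.8, 0.2]
finger_gap: 0.0857
grip_force: 0.0
```

```bash
cat > go.py <<'E'
from h import *
import sys
# shift/turn in tool axes to a tool-down goal x y z yaw
g=np.array([float(v) for v in sys.argv[1:5]]);s=sense()
R=Ro.from_rotvec(s["ee_rot"]);G=Ro.from_euler("ZX",[g[3],np.pi])
print(s["time"],s["tcp_pos"].round(4),"yaw",np.arctan2(*R.as_matrix()[[1,0],[0,0]]).round(3),"j6",s["joints"][5].round(3),"F",s["ft_force"].round(1),s["ft_torque"].round(2))
print("mm",(R.inv().apply(g[:3]-s["tcp_pos"])*1e3).round(1),"rv",(R.inv()*G).as_rotvec().round(3))
E
python3 go.py 0.559 0.016 0.30 1.97
```

```text
1.5 [ 0.3799 -0.2172  0.2926] yaw 1.381 j6 1.088 F [ 0.1 -0.8  0.2] [-0.02 -0.1   0.02]
mm [262.9 131.7  -7.4] rv [ 0.001  0.001 -0.589]
```

Request:
{"op": "play_rows", "data": {"motion": [[[262, 130, -7], [0, 0, -0.59], 1], [[262, 130, -7], [0, 0, -0.59], 1], [[262, 130, -7], [0, 0, -0.59], 1], [[262, 130, -7], [0, 0, -0.59], 1], [[262, 130, -7], [0, 0, -0.59], 1], [[262, 130, -7], [0, 0, -0.59], 1], [[262, 130, -7], [0, 0, -0.59], 1], [[262, 130, -7], [0, 0, -0.59], 1]]}}

```text
time: 2.3
tcp_pos: [0.5577, 0.0135, 0.2986]
ee_rot: [-1.74, -2.614, 0.002]
ft_force: [0.5, -1.1, -0.1]
finger_gap: 0.0857
grip_force: 0.0
```

```bash
python3 go.py 0.559 0.016 0.30 1.97; python3 - <<'E'
from h import *
save("wrist","w1.png")
for n,z in(("cap_a",.166),("jar_a",0)):
  for r in tip_of(n,"wrist")[:2]: print(n,np.round(r["position"],1),round(r["p"],2),atz("wrist",r["position"],z).round(4))
for r in spot_in("cap_a","wrist")[:2]: print("spot",np.round(r["position"],1),round(r["p"],2),atz("wrist",r["position"],.195).round(4))
E
```

```text
2.3 [0.5577 0.0135 0.2986] yaw 1.967 j6 1.079 F [ 0.5 -1.1 -0.1] [-0.01 -0.   -0.04]
mm [ 1.8  2.1 -1.4] rv [-0.002 -0.    -0.003]
cap_a [321.1 178.8] 0.59 [0.5574 0.014  0.166 ]
jar_a [523.7 108. ] 0.63 [0.7693 0.1495 0.    ]
spot [620.5 126.8] 0.9 [0.732  0.1347 0.195 ]
spot [321.4 189.6] 0.67 [0.5578 0.0132 0.195 ]
```

View pics/w1.png

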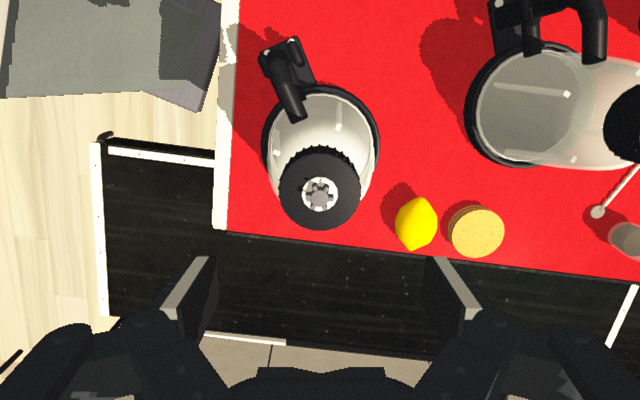

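The wrist picture shows the near cap's centre at about (320,191), under the TCP: (0.5577, 0.0135). I'll descend and then close.

Request:
{"op": "play_rows", "data": {"motion": [[[0, 0, 35], [0, 0, 0], 1], [[0, 0, 70], [0, 0, 0], 1], [[0, 0, 100], [0, 0, 0], 1], [[0, 0, 120], [0, 0, 0], 1], [[0, 0, 132], [0, 0, 0], 1], [[0, 0, 138], [0, 0, 0], 1], [[0, 0, 138], [0, 0, 0], 1], [[0, 0, 138], [0, 0, 0], 1]]}}

```text
time: 3.3
tcp_pos: [0.5583, 0.0124, 0.1628]
ee_rot: [1.743, 2.611, 0.002]
ft_force: [0.3, -0.3, 1.1]
finger_gap: 0.0851
grip_force: 0.0
```

Request:
{"op": "play_rows", "data": {"motion": [[[0, 0, 0], [0, 0, 0], 0.75], [[0, 0, 0], [0, 0, 0], 0.7], [[0, 0, 0], [0, 0, 0], 0.6], [[0, 0, 0], [0, 0, 0], 0.5], [[0, 0, 0], [0, 0, 0], 0.5], [[0, 0, 0], [0, 0, 0], 0.5]], "grip_force": 40}}

```text
time: 3.9
tcp_pos: [0.5583, 0.0126, 0.1628]
ee_rot: [1.742, 2.611, 0.001]
ft_force: [-0.1, -0.7, 5.0]
finger_gap: 0.0588
grip_force: 43.3
```

```bash
python3 go.py 0.5577 0.0135 0.161 1.97; python3 - <<'E'
from h import *
save("wrist","w2.png")
E
```

```text
3.9 [0.5583 0.0126 0.1628] yaw 1.965 j6 1.079 F [-0.1 -0.7  5. ] [-0.08  0.28 -0.01]
mm [ 1.  -0.2  1.8] rv [ 0.002  0.001 -0.005]
```

View pics/w2.png

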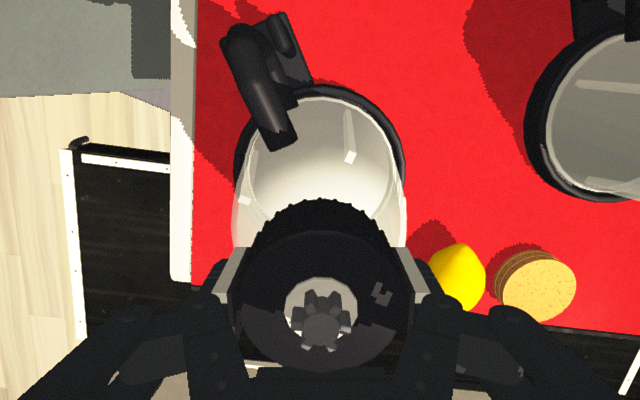

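Gripped: the cap sits between the pads with its coupling at about (322,318). I'll test one way gently.

Request:
{"op": "play_rows", "data": {"motion": [[[0, 0, 0], [0, 0, 0.03], 0.5], [[0, 0, 0], [0, 0, 0.06], 0.5], [[0, 0, 0], [0, 0, 0.09], 0.5], [[0, 0, 0], [0, 0, 0.09], 0.5]]}}

```text
time: 4.35
tcp_pos: [0.5579, 0.0124, 0.1628]
ee_rot: [1.857, 2.532, -0.0]
ft_force: [-2.0, -0.7, 6.1]
finger_gap: 0.0591
grip_force: 43.3
```

```bash
python3 go.py 0.5577 0.0135 0.161 1.97
```

```text
4.35 [0.5579 0.0124 0.1628] yaw 1.876 j6 1.168 F [-2.  -0.7  6.1] [-0.35  0.42  0.42]
mm [1.1 0.2 1.8] rv [ 0.001  0.002 -0.094]
```

Request:
{"op": "play_rows", "data": {"motion": [[[0, 0, 0], [0, 0, 0.025], 0.5], [[0, 0, 0], [0, 0, 0.05], 0.5], [[0, 0, 0], [0, 0, 0.05], 0.5]]}}

```text
time: 4.65
tcp_pos: [0.5577, 0.0122, 0.1627]
ee_rot: [1.915, 2.488, -0.002]
ft_force: [-2.3, -1.8, 6.6]
finger_gap: 0.059
grip_force: 43.0
```

```bash
python3 go.py 0.5577 0.0135 0.161 1.97
```

```text
4.65 [0.5577 0.0122 0.1627] yaw 1.83 j6 1.215 F [-2.3 -1.8  6.6] [-0.45  0.54  1.42]
mm [1.3 0.4 1.7] rv [ 0.     0.003 -0.14 ]
```

The torque jumps to 1.4 N m, which is the hard stop. I'll turn the other way.

Request:
{"op": "play_rows", "data": {"motion": [[[0, 0, 0], [0, 0, -0.05], 0.5], [[0, 0, 0], [0, 0, -0.1], 0.5], [[0, 0, 0], [0, 0, -0.15], 0.5], [[0, 0, 0], [0, 0, -0.22], 0.5], [[0, 0, 0], [0, 0, -0.28], 0.5], [[0, 0, 0], [0, 0, -0.33], 0.5], [[0, 0, 0], [0, 0, -0.36], 0.5]]}}

```text
time: 5.35
tcp_pos: [0.5582, 0.0134, 0.1628]
ee_rot: [1.443, 2.789, 0.003]
ft_force: [-1.6, 1.7, 6.2]
finger_gap: 0.0591
grip_force: 43.4
```

```bash
python3 go.py 0.5577 0.0135 0.161 1.97
```

```text
5.35 [0.5582 0.0134 0.1628] yaw 2.187 j6 0.858 F [-1.6  1.7  6.2] [ 0.23  0.28 -0.05]
mm [ 0.4 -0.4  1.8] rv [0.003 0.    0.217]
```

Request:
{"op": "play_rows", "data": {"motion": [[[0, 0, 0], [0, 0, -0.07], 0.5], [[0, 0, 0], [0, 0, -0.15], 0.5], [[0, 0, 0], [0, 0, -0.25], 0.5], [[0, 0, 0], [0, 0, -0.35], 0.5], [[0, 0, 0], [0, 0, -0.45], 0.5], [[0, 0, 0], [0, 0, -0.55], 0.5], [[0, 0, 0], [0, 0, -0.63], 0.5], [[0, 0, 0], [0, 0, -0.68], 0.5]]}}

```text
time: 6.15
tcp_pos: [0.5584, 0.013, 0.1628]
ee_rot: [0.429, 3.109, 0.001]
ft_force: [-0.6, 0.2, 5.3]
finger_gap: 0.0588
grip_force: 43.4
```

Request:
{"op": "play_rows", "data": {"motion": [[[0, 0, 0], [0, 0, -0.07], 0.5], [[0, 0, 0], [0, 0, -0.15], 0.5], [[0, 0, 0], [0, 0, -0.22], 0.5], [[0, 0, 0], [0, 0, -0.28], 0.5], [[0, 0, 0], [0, 0, -0.3], 0.5], [[0, 0, 0], [0, 0, -0.3], 0.5]]}}

```text
time: 6.75
tcp_pos: [0.5587, 0.0129, 0.1628]
ee_rot: [-0.037, 3.138, 0.0]
ft_force: [-0.4, 0.3, 5.2]
finger_gap: 0.0586
grip_force: 43.3
```

```bash
python3 go.py 0.5577 0.0135 0.161 1.97;python3 - <<'E'
from h import *
save("wrist","w3.png")
E
```

```text
6.75 [0.5587 0.0129 0.1628] yaw -3.118 j6 -0.121 F [-0.4  0.3  5.2] [0.07 0.02 0.06]
mm [1.  0.6 1.8] rv [0.002 0.003 1.195]
```

View pics/w3.png

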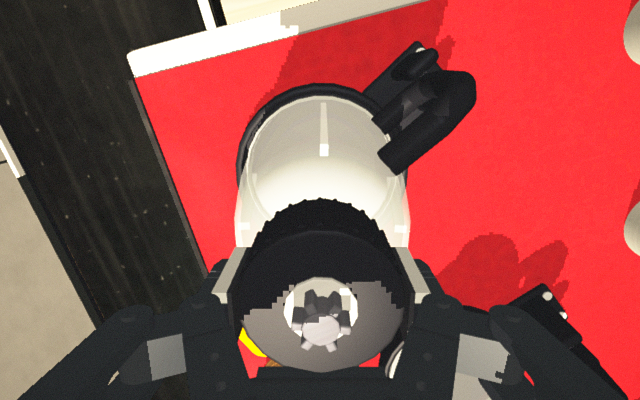

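The coupling's teeth have kept their place in the gripper at about (320,322), so the cap turned with it by 1.2 rad. I'll lift gently and watch the force.

Request:
{"op": "play_rows", "data": {"motion": [[[0, 0, -2], [0, 0, 0], 0.5], [[0, 0, -4], [0, 0, 0], 0.5], [[0, 0, -6], [0, 0, 0], 0.5], [[0, 0, -8], [0, 0, 0], 0.5], [[0, 0, -8], [0, 0, 0], 0.5]]}}

```text
time: 7.3
tcp_pos: [0.5576, 0.0128, 0.1692]
ee_rot: [0.036, -3.141, -0.0]
ft_force: [0.4, 0.8, -1.7]
finger_gap: 0.0588
grip_force: 43.2
```

The force is only the cap's weight, so it is free. I'll lift 110 mm in all, slowing at the end.

Request:
{"op": "play_rows", "data": {"motion": [[[0, 0, -8], [0, 0, 0], 0.5], [[0, 0, -20], [0, 0, 0], 0.5], [[0, 0, -35], [0, 0, 0], 0.5], [[0, 0, -52], [0, 0, 0], 0.5], [[0, 0, -70], [0, 0, 0], 0.5], [[0, 0, -86], [0, 0, 0], 0.5], [[0, 0, -97], [0, 0, 0], 0.5], [[0, 0, -102], [0, 0, 0], 0.5]]}}

```text
time: 8.1
tcp_pos: [0.5583, 0.0127, 0.2736]
ee_rot: [-0.036, 3.138, -0.001]
ft_force: [-0.5, 0.3, -2.2]
finger_gap: 0.0585
grip_force: 43.3
```

Request:
{"op": "play_rows", "data": {"motion": [[[0, 0, 0], [0, 0, 0], 0.5], [[0, 0, 0], [0, 0, 0], 0.5], [[0, 0, 0], [0, 0, 0], 0.5], [[0, 0, 0], [0, 0, 0], 0.5]]}}

```text
time: 8.5
tcp_pos: [0.5571, 0.0128, 0.2702]
ee_rot: [0.036, -3.139, -0.0]
ft_force: [1.1, -0.6, -1.5]
finger_gap: 0.0591
grip_force: 43.3
```

```bash
python3 go.py 0.5577 0.0135 0.161 1.97;python3 - <<'E'
from h import *
save("side","s4.png")
E
```

```text
8.5 [0.5571 0.0128 0.2702] yaw -3.118 j6 -0.121 F [ 1.1 -0.6 -1.5] [-0.03  0.01 -0.  ]
mm [ -0.8   0.7 109.2] rv [-1.000e-03 -2.000e-03  1.195e+00]
```

View pics/s4.png

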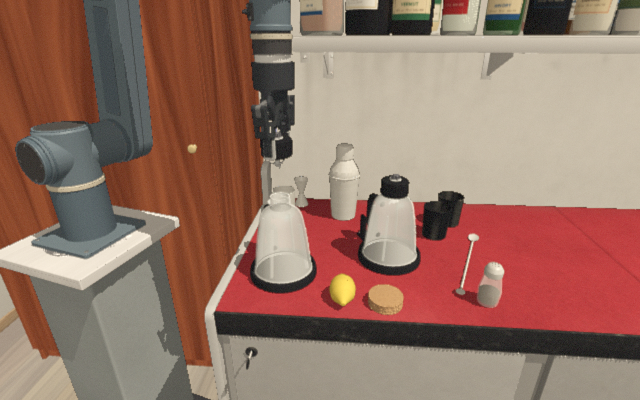

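The cap is held level at about (276,148), with its blades clear above the bare neck at (282,200). The far cap at (394,187) and the other things have not moved.

```bash
python3 -c "
from station import *
print(sense()['dq'].round(4)); print(sign_off())"
```

```text
[-0.0005 -0.0023  0.0049  0.0019  0.0002  0.0002]
the job is handed in; nothing more can be done
None
```

The near jar's blade cap is unscrewed and held level and still in the gripper, about 107 mm above its screwed-on height over its own jar; the far cap and the other things look unmoved, and the job is handed in.

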